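# Unlock the medicine chest and hold the key turned

### The job

Take the key with bits on both sides from the key rack, ease it all the way into the lock of the white medicine chest, past its sticky sprung pins, wiggling rather than forcing (the key must never bear more than 30 N against the lock), and turn it a quarter clockwise, seen from above, against the lock's spring. Finish still gripping the key in that turned position, because the bolt springs shut when it is let go and I want to lift the lid meanwhile. Leave the other keys on the rack and the things around where they are.

Things in the scene. Friction and masses are not known exactly. Their poses are not given: they have to be found in the camera images.
- key: Chest key: wide black plastic head with a hole, 6 mm steel shank, double bit (a flat web on both sides) at the end. Origin at the tip on the shank's axis, z up the shank, y along the flat of head and bit, x across their thickness. Bit from 0 to 12 mm up, 22 wide, 5.5 thick, wedge-shaped below 2.8. The same after half a turn about z. 40 to 70 g. Starts hanging upright in the rack.
- key_head (a point): Grasp point on the key, 81 mm up from its tip; axes as the key's. The head reaches from 19 mm below it to 15 mm above, 8 mm thick in x (pinch it across x), 34 mm wide in y. A collar 16 mm across lies 21 to 25 mm below it; it is this collar that rests on the rack's shelf.
- key_round: A different key, with a round head 33 mm across and a bit to one side only; same frame, collar height and hanging. Leave it hanging.
- key_small: A different, small key with a narrow head 18 mm wide and a plain flat blade; same frame, tip of the blade 16 mm up from the origin. Leave it hanging.
- rack: Fixed wooden key rack, 60 deep (x), 180 wide (y), 82 mm high; origin at the centre of its underside, front towards -x. Three slots 9 mm wide in its 8 mm shelf are open to the front; keys hang at x = -8 mm, y = -55, 0 and 55 mm, in any order, turned up to 0.3 rad.
- rack_edge (a point): Middle of the upper front edge of the rack's shelf, 82 mm above the worktop, 22 mm in front of the hanging keys; axes as the rack's. The bit cannot pass up through a slot: lift the key 2 to 4 mm, draw it straight out to -x by 30 mm, then raise it.
- chest: Fixed white medicine chest of sheet steel, 230 deep (x), 200 wide (y), deck and lid 80 mm high; origin at the centre of its underside, front towards -x. The front 92 mm is a fixed deck with the lock, behind it the hinged lid.
- keyhole (a point): Centre of the keyway's mouth on the lock's steel face plate, 85 mm above the worktop; axes as the chest's. Plate 5 mm thick, slot 26 mm long in y, 8.5 wide in x; rotor below with a slot of 25 x 8 mm, floor 25.5 mm under the face. Stiff pins stop the bit with its tip 12 to 16 mm down; twisted about 0.1 rad one way, it slips past. It is in when 21 to 25 mm down; only then can it be turned.
- lock (a joint): Angle of the lock's rotor: 0 at rest, grows as the key turns clockwise seen from above, stop at 1.75. The spring pulls it back with 0.02 N m at rest and 0.08 N m at a quarter turn. The bit has about 0.1 rad of play in it.
- bolt (a joint): Travel of the bolt in m: 0 shot through the lid's staple, drawn back 8.8 mm per rad of the rotor; it springs back with it.
- mug: White mug 92 mm across and 95 high, behind, between chest and rack; leave it.
- teaspoon: Steel teaspoon, 130 mm, lying in front of the rack; leave it.
- timer: Round kitchen timer 66 x 54 mm behind the rack; leave it.
- spice_a: Spice jar with dark cap, 41 x 105 mm, behind the rack; leave it.
- spice_b: Spice jar with yellow cap, 45 x 100 mm, behind the rack; leave it.
- glass: Drinking glass, 81 x 91 mm, at the back right; leave it.
- salt: Salt shaker, 44 mm across and 90 high, in front, between chest and rack; leave it.

How it is judged:
By the outcome, as a careful person would: the job done as asked, in the order asked, and still so for the second after the job is handed in, while the arm keeps its last pose, push and grip.
It also fails if it takes over 58 s, if anything falls off the work surface, if the arm or the gripper's body presses on something with over 40 N, if the wrist force passes 120 N, or if a joint passes its speed limit or range.

### The arm

A 7-joint arm with a two-finger parallel gripper is mounted at the origin on a cart in front of the work surface, level with it; the furniture and walls round the work are solid. World frame = base frame: x ahead of the robot, y to its left, z up, the work surface at z = 0. Lengths are in m, angles in degrees, forces in N, time in s.
With the tool pointing down it reaches from about 0.425 to 0.925 m from the base axis. Payload 6.8 kg.
Tool frame: the origin (TCP) lies between the finger pads; the fingertips stand 14 mm ahead of it and the grasp point (between the pads) lies 5 mm behind it; z points along the fingers, y is the line along which they close (so a half turn about z gives the same grasp; the last joint's range is limited). The gripper opens to 85 mm and grips with 20 to 120 N. Pads are 22 mm wide; open, the fingers measure 114 mm over their backs; the gripper's body (76 mm by 85 mm) begins 54 mm behind the grasp point. The pads swing forward as they close: fully open they stand 13 mm farther back than shut.
Start: joints at [64.509, 27.33, 1.283, 89.118, -0.659, 63.558, -4.761], TCP at [0.223, -0.637, 0.245] pointing down, gripper open.
Joint ranges: [-169.35, 169.35], [-19.33, 120.38], [-80.79, 83.38], [13.8, 139.57], [-78.32, 258.32], [9.67, 109.79], [-169.56, 169.56]. Speed limits (degrees/s): [136.94, 136.94, 180, 180, 180, 180, 180].

### API

Orientations are given as [roll, pitch, yaw] about the fixed x, y, z axes, in that order (R = Rz(yaw) Ry(pitch) Rx(roll)).
In Python, from bench import sensors, capture, job gives the robot as it stands.
- The arm moves only by the shell command python3 -m crank 'ROWS' [FORCE]. ROWS is JSON, a list of rows, each a list of 7 numbers: the turn, a rotation vector about the tool's x, y, z in rad, then the shift along the tool's x, y, z in mm, then the opening, from 0 (shut) to 1 (fully open). In form: [[rx, ry, rz, x, y, z, gripper], ...]. A call has 1 to 12 rows; each row is the pose to reach, as a shift and turn from the pose commanded when the call began, along the tool's axes at that moment; what a row does not reach only later rows make up. A row lasts 1/12 s, in which the tool goes at most 41.7 mm and 7.16 degrees, less where a joint would pass 70% of its speed; a pose out of reach is approached as far as the arm can. A call with a gripper value outside its range is refused whole. The fingers move at their own pace and stop on an object; FORCE is the grip in N (left out, the last holds). Time passes only in rows, so rows that repeat a pose let the fingers close. It gives the time, the measured TCP pose, the force, the opening and the grip force at its end, in the units of the state.
- sensors.get_state(): the state, without advancing time (a new reading comes with each control period).
- capture(name): name is "scene" or "top" or "wrist"; returns a dict with "img" (400x640x3 uint8, red, green, blue), "K" (3x3 intrinsics, pixels), "origin" and "orientation" of the camera in the world; the wrist camera has in their place "hand_eye" (4x4, takes a point from camera to tool coordinates, whose origin is the TCP and whose axes are the flange's). Camera axes: x right, y down, z forward; pixel columns grow to the right and rows downward; lengths in m; the calibration is good to about 2 mm. A picture is of the moment at which its call begins: read the wrist's pose just before it. There is no depth.
- job.sign_off(): hands the job in; it is judged then, once.
The state is a dict: "time_s": time; "joint_positions": joint angles; "dq": joint speeds; "effort": joint torques, N m; "ee_pos": TCP position; "ee_rot": TCP orientation; "ft_force": force on the tool from outside, world axes, zero at the start; "moment": the same for the moment, N m; "opening": opening from 0.0 (shut) to 1.0 (fully open); "finger_force": force on a finger pad.
Only numpy, scipy, OpenCV 4.12 (cv2) and the standard library are available. Lean on these libraries where they do the work, as an engineer would, in place of code of your own. Each camera call takes 0.05 s, during which the arm holds its last target. There are 200 camera calls.

## Working session

There is one attempt and no reset: what is moved stays moved. The work goes in short steps, Python scripts to look and compute and a shell command to move; the robot and the scene stay as the last step left them, time stands still between calls to the robot, and variables do not carry over. Pictures are saved under pics/ and viewed, at most 10 in all, crops included, and the job is handed in when it is done.

```bash
ls; mkdir -p pics; python3 - <<'E'
from bench import sensors,capture,job
import cv2,numpy as np
print(sensors.get_state())
for n in ("scene","top"):
    c=capture(n); cv2.imwrite(f"pics/{n}0.png",c["img"][:,:,::-1]); np.savez(f"pics/{n}0.npz",**c)
    print(n,c["K"],c["origin"],c["orientation"])
c=capture("wrist");print(c["K"],c["hand_eye"])
E
```

```text
pics
{'time_s': 0.0, 'joint_positions': array([64.50726085, 27.37562157,  1.27818363, 89.17872893, -0.65926766,
       63.55600252, -4.76423473]), 'dq': array([ 0.04973364, -0.09713551, -0.00720193,  0.01331679,  0.0323045 ,
        0.03030486, -0.02559848]), 'effort': array([-6.35678080e-04, -5.96458375e+01,  1.60796173e+00, -2.81204921e+01,
        1.25232138e-02,  9.45267297e-03, -1.32331607e-05]), 'ee_pos': array([ 0.222909  , -0.63653615,  0.24432403]), 'ee_rot': array([-1.79897160e+02,  6.50537747e-03,  1.92987728e+01]), 'ft_force': array([ 0.05875631,  0.52825016, -0.38230287]), 'moment': array([ 0.01697117, -0.03502718, -0.02454722]), 'finger_force': 0.0, 'opening': 0.9984513095510243}
scene [[411.05836545   0.         319.61558267]
 [  0.         411.05836545 199.16113255]
 [  0.           0.           1.        ]] [0.00763276 0.2770664  0.65141636] [-130.52062666   -0.89424762 -121.30695793]
top [[400.81771532   0.         324.05422497]
 [  0.         400.81771532 200.60116376]
 [  0.           0.           1.        ]] [ 0.39981348 -0.07341257  1.02342235] [-170.0090286     1.41081606  -90.56345389]
[[299.620965     0.         314.95061229]
 [  0.         299.620965   195.8261003 ]
 [  0.           0.           1.        ]] [[-3.40493225e-04 -9.49785346e-01 -3.12902030e-01  8.17327996e-02]
 [ 9.99999852e-01 -1.90511894e-04 -5.09896884e-04  1.60636826e-03]
 [ 4.24681030e-04 -3.12902157e-01  9.49785270e-01 -1.28141485e-01]
 [ 0.00000000e+00  0.00000000e+00  0.00000000e+00  1.00000000e+00]]
```

View pics/top0.png

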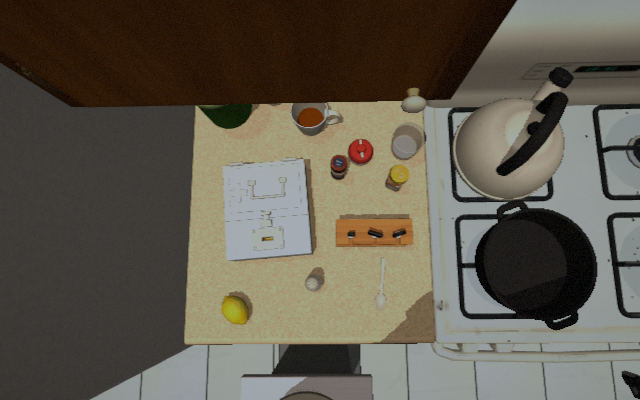

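View pics/scene0.png

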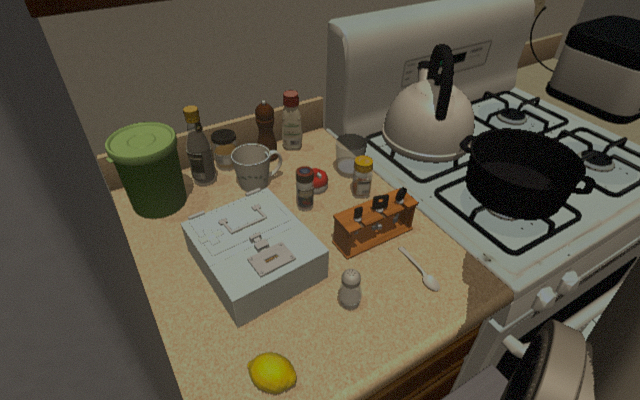

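The top view shows the chest at left, with the keyhole near (266,239). The rack is at (375,233), with keys at (351,234), (375,233) and (400,233). The left key is narrow, so I'll enlarge the view to tell the other two apart.

```bash
cat > h.py <<'E'
import numpy as np,cv2
from scipy.spatial.transform import Rotation as R
from bench import sensors,capture
def cam(c,pose=None):
    if "hand_eye" in c:
        H=np.array(c["hand_eye"]);p,e=pose
        T=np.eye(4);T[:3,:3]=R.from_euler("xyz",e,degrees=True).as_matrix();T[:3,3]=p
        M=T@H; return M[:3,:3],M[:3,3]
    return R.from_euler("xyz",c["orientation"],degrees=True).as_matrix(),np.array(c["origin"])
def ray(c,uv,z,pose=None):
    Rm,o=cam(c,pose);K=np.array(c["K"])
    uv=np.atleast_2d(np.array(uv,float))
    d=np.c_[uv,np.ones(len(uv))]@np.linalg.inv(K).T@Rm.T
    return o+d*((z-o[2])/d[:,2:3])
E
python3 - <<'E'
from h import *
t=dict(np.load("pics/top0.npz"));s=dict(np.load("pics/scene0.npz"))
print("hole",ray(t,[266,239],.085).round(4), ray(s,[271,258],.085).round(4))
print("keys top",ray(t,[[351,234],[375,233],[400,233]],.115).round(4))
print("keys scene",ray(s,[[358,213],[380,203],[401,194]],.107).round(4))
print("rack corners",ray(t,[[337,246],[412,246],[411,219],[336,220]],.082).round(4))
print("chest",ray(t,[[228,260],[312,255],[304,159],[223,167]],.08).round(4))
a=cv2.resize(t["img"][205:275,325:425,::-1],None,fx=5,fy=5,interpolation=cv2.INTER_CUBIC)
b=cv2.resize(s["img"][180:260,325:425,::-1],None,fx=5,fy=5,interpolation=cv2.INTER_CUBIC)
e=cv2.resize(t["img"][205:265,225:315,::-1],None,fx=3,fy=3,interpolation=cv2.INTER_CUBIC)
o=np.zeros((600,800,3),np.uint8);o[:280,:400]=cv2.resize(a,(400,280));o[:320,400:]=cv2.resize(b,(400,320));o[320:320+e.shape[0],:e.shape[1]]=e
cv2.imwrite("pics/crop1.png",np.clip(o*1.6,0,255).astype(np.uint8))
E
```

```text
hole [[0.4758 0.0853 0.085 ]] [[0.4735 0.0865 0.085 ]]
keys top [[ 0.4824 -0.1129  0.115 ]
 [ 0.484  -0.1672  0.115 ]
 [ 0.4834 -0.2235  0.115 ]]
keys scene [[ 0.4737 -0.1046  0.107 ]
 [ 0.4757 -0.1606  0.107 ]
 [ 0.4763 -0.216   0.107 ]]
rack corners [[ 0.4578 -0.0811  0.082 ]
 [ 0.4558 -0.2555  0.082 ]
 [ 0.5191 -0.2561  0.082 ]
 [ 0.519  -0.0796  0.082 ]]
chest [[ 0.4281  0.1747  0.08  ]
 [ 0.4376 -0.0224  0.08  ]
 [ 0.67   -0.0039  0.08  ]
 [ 0.6531  0.1942  0.08  ]]
```

View pics/crop1.png

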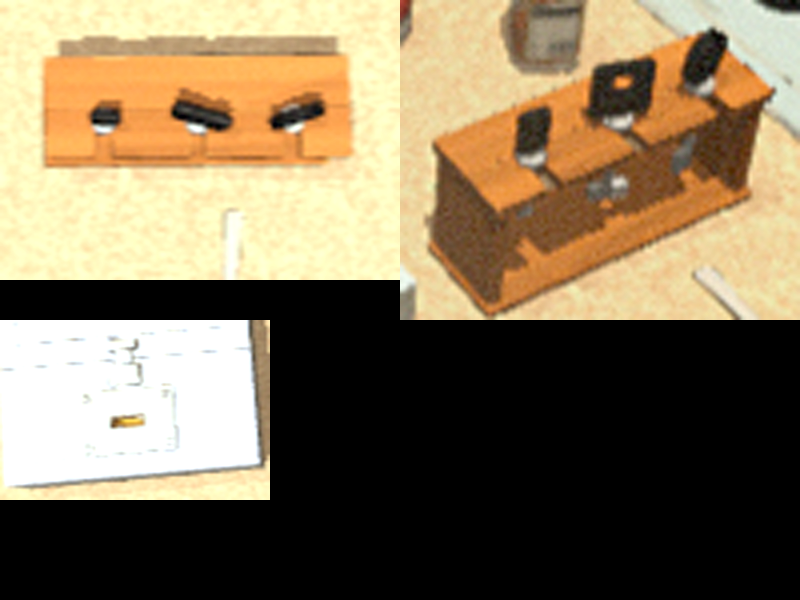

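The crops show the middle key has a rectangular black head with a hole and a bit on both sides, so that is the chest key. The right key's head is round and the left one's is narrow. The middle key is at about (0.482, -0.165), turned about -15°, and the keyhole is at about (0.475, 0.086), with the chest turned about 3.5°. I'll move over the key now.

```bash
python3 -m crank '[[0,0,-0.1,33,-30,-30,1],[0,0,-0.2,66,-60,-30,1],[0,0,-0.3,99,-90,-30,1],[0,0,-0.4,132,-120,-30,1],[0,0,-0.5,165,-150,-30,1],[0,0,-0.6,198,-180,-20,1],[0,0,-0.7,231,-210,-10,0.7],[0,0,-0.8,264,-240,0,0.7],[0,0,-0.9,297,-270,10,0.5],[0,0,-0.977,330,-300,20,0.5],[0,0,-0.977,363,-330,20,0.5],[0,0,-0.977,400,-359,20,0.5]]'; python3 -m crank '[[0,0,0,0,0,0,0.5],[0,0,0,0,0,0,0.5]]'; python3 - <<'E'
from h import *
s=sensors.get_state();c=capture("wrist");print(s["time_s"],s["ee_pos"],s["ee_rot"],s["opening"],s["joint_positions"])
np.savez("pics/w1.npz",**c,p=s["ee_pos"],e=s["ee_rot"]);cv2.imwrite("pics/w1.png",c["img"][:,:,::-1])
E
```

```text
time_s: 1.15
ee_pos: [0.4565, -0.2067, 0.227]
ee_rot: [-179.9, 0.0, 75.3]
ft_force: [0.5, -0.2, 0.5]
opening: 0.498
finger_force: 0.0
time_s: 1.32
ee_pos: [0.4579, -0.2059, 0.2277]
ee_rot: [-180.0, -0.0, 75.6]
ft_force: [-0.6, -0.9, 0.3]
opening: 0.5
finger_force: 0.0
1.3167 [ 0.45794343 -0.20588588  0.22771544] [-1.79992046e+02 -4.44979424e-02  7.56092498e+01] 0.4998876561667311 [ 36.60460104  13.74455912 -22.50465921 112.2468067    6.30489323
  55.19115615  -3.31786567]
```

View pics/w1.png

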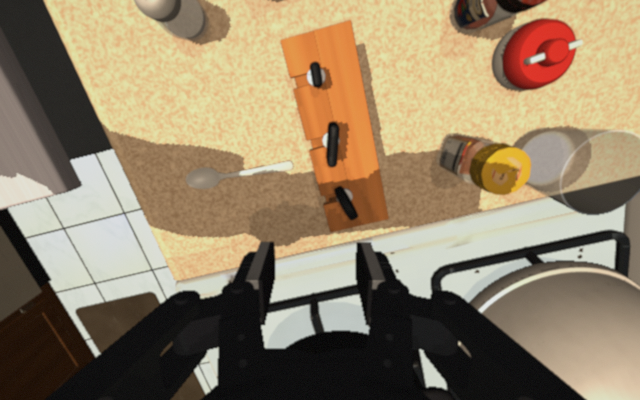

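The wrist view shows the three black heads at (316,75), (333,145) and (346,203), with the middle one being the wide key. I'll measure the middle head and the rack edges.

```bash
python3 - <<'E'
from h import *
z=dict(np.load("pics/w1.npz"));pose=(z["p"],z["e"]);im=z["img"]
m=(im.max(2)<60).astype(np.uint8); m[:, :290]=0;m[:,370:]=0;m[:55]=0;m[230:]=0
n,l,st,ce=cv2.connectedComponentsWithStats(m)
for i in range(1,n):
    if st[i,4]<60: continue
    ys,xs=np.where(l==i)
    print(st[i],ce[i].round(1))
    w=ray(z,np.c_[xs,ys],.116,pose)[:,:2]
    r=cv2.minAreaRect((w*1000).astype(np.float32)); print("rect mm",np.round(cv2.boxPoints(r),1).tolist(),"cen",np.round(r[0],1))
    v=np.linalg.eigh(np.cov(w.T))[1][:,1]; v*=np.sign(v[1]); print("yaw of key y",np.degrees(np.arctan2(-v[0],v[1])).round(1))
hsv=cv2.cvtColor(im,cv2.COLOR_RGB2HSV)
print("rack corners",ray(z,[[281,39],[331,232],[388,218],[351,20]],.082,pose).round(4))
E
```

```text
[311  63  11  24 183] [316.1  74.5]
rect mm [[481.0, -121.80000305175781], [486.8999938964844, -122.0999984741211], [487.8999938964844, -105.80000305175781], [482.0, -105.5]] cen [ 484.5 -113.8]
yaw of key y -2.9
[327 123  12  43 380] [332.5 144.1]
rect mm [[475.3999938964844, -181.89999389648438], [483.0, -184.3000030517578], [493.29998779296875, -152.39999389648438], [485.79998779296875, -150.0]] cen [ 484.4 -167.2]
yaw of key y -16.5
[335 187  22  33 336] [345.3 202.7]
rect mm [[475.0, -203.89999389648438], [483.8999938964844, -234.5], [492.20001220703125, -232.10000610351562], [483.29998779296875, -201.5]] cen [ 483.6 -218. ]
yaw of key y 14.8
rack corners [[ 0.464  -0.0781  0.082 ]
 [ 0.4633 -0.2572  0.082 ]
 [ 0.5213 -0.2565  0.082 ]
 [ 0.5226 -0.0789  0.082 ]]
```

```bash
python3 -m crank '[[0,0,0.037,22,8,15,0.5],[0,0,0.037,44,16,30,0.5],[0,0,0.037,44,16,60,0.5],[0,0,0.037,44,16,85,0.5],[0,0,0.037,44,16,105,0.5],[0,0,0.037,44,16,116,0.5],[0,0,0.037,44,16,123,0.4],[0,0,0.037,44,16,123,0.3],[0,0,0.037,44,16,123,0.2],[0,0,0.037,44,16,123,0.2]]' 25; python3 - <<'E'
from h import *
s=sensors.get_state();c=capture("wrist");print(s["ee_pos"],s["ee_rot"])
np.savez("pics/w2.npz",**c,p=s["ee_pos"],e=s["ee_rot"]);cv2.imwrite("pics/w2.png",c["img"][:,:,::-1])
E
```

```text
time_s: 2.2
ee_pos: [0.4843, -0.1707, 0.106]
ee_rot: [179.9, 0.0, 73.1]
ft_force: [-0.2, -0.7, 1.3]
opening: 0.2
finger_force: 0.0
[ 0.48428665 -0.17069796  0.10598282] [1.79880136e+02 8.84627376e-03 7.31090002e+01]
```

View pics/w2.png

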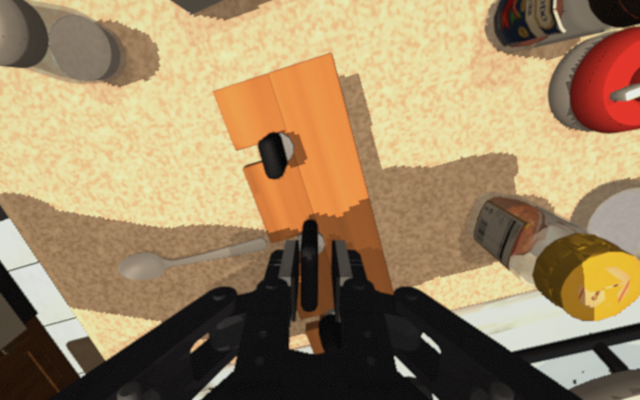

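The wide key head at (310,265) sits centred between the pads and lined up with them. I'll close on it.

```bash
python3 -m crank '[[0,0,0,3,0,0,0.2],[0,0,0,3,0,0,0.1],[0,0,0,3,0,0,0],[0,0,0,3,0,0,0],[0,0,0,3,0,0,0],[0,0,0,3,0,0,0]]' 60; python3 -m crank '[[0,0,0,0,0,-1.5,0],[0,0,0,0,0,-3,0],[0,0,0,0,0,-3,0],[0,0,0,0,0,-3,0]]'; python3 -c "
from h import *
print(sensors.get_state())"
```

```text
time_s: 2.75
ee_pos: [0.485, -0.1668, 0.1056]
ee_rot: [179.9, -0.0, 73.2]
ft_force: [-1.0, 1.2, 6.1]
opening: 0.085
finger_force: 58.8
time_s: 3.08
ee_pos: [0.4843, -0.1673, 0.1078]
ee_rot: [-180.0, 0.0, 73.1]
ft_force: [-0.5, 0.0, -0.3]
opening: 0.084
finger_force: 58.4
{'time_s': 3.0833, 'joint_positions': array([ 29.40927369,  24.22006173, -21.14823223, 116.80840633,
        13.00238485,  41.17057811, -16.73876753]), 'dq': array([ 0.06053984,  0.24428986,  0.0234915 ,  0.11919591,  0.08946276,
       -0.08580547,  0.05192809]), 'effort': array([-2.19799991e-02, -4.75591421e+01, -3.14407177e+00, -2.03858829e+01,
        3.94651433e-03,  8.45271541e-03,  5.50603247e-03]), 'ee_pos': array([ 0.48427763, -0.16733342,  0.10780433]), 'ee_rot': array([-1.79997789e+02,  6.36847522e-03,  7.31450847e+01]), 'ft_force': array([-0.51509316,  0.0208332 , -0.31979352]), 'moment': array([ 0.0099018 , -0.02359759, -0.00020974]), 'finger_force': 58.37806709110737, 'opening': 0.08381112002944684}
```

```bash
python3 -m crank '[[0,0,0,0,0,-0.7,0],[0,0,0,-1.5,-5,-0.7,0],[0,0,0,-3,-10,-0.7,0],[0,0,0,-4.5,-15,-0.7,0],[0,0,0,-6,-20,-0.7,0],[0,0,0,-7.5,-25,-0.7,0],[0,0,0,-9.3,-31,-0.7,0],[0,0,0,-10,-33,-0.7,0],[0,0,0,-10,-33,-0.7,0]]'
```

```text
time_s: 3.83
ee_pos: [0.4491, -0.1674, 0.1085]
ee_rot: [-180.0, 0.0, 73.1]
ft_force: [0.0, 1.0, -0.2]
opening: 0.081
finger_force: 58.4
```

```bash
python3 -m crank '[[0,0,0,-10,0,-25,0],[0,0,0,-10,0,-55,0],[0,0,-0.05,10,0,-80,0],[0,0,-0.1,40,-5,-92,0],[0,0,-0.15,75,-10,-92,0],[0,0,-0.2,110,-18,-92,0],[0,0,-0.25,145,-25,-92,0],[0,0,-0.3,180,-32,-92,0],[0,0,-0.36,205,-37,-92,0],[0,0,-0.36,216,-38,-92,0],[0,0,-0.36,216,-38,-92,0],[0,0,-0.36,216,-38,-92,0]]'; python3 - <<'E'
from h import *
s=sensors.get_state();c=capture("wrist");print(s["time_s"],s["ee_pos"],s["ee_rot"],s["joint_positions"])
np.savez("pics/w3.npz",**c,p=s["ee_pos"],e=s["ee_rot"]);cv2.imwrite("pics/w3.png",c["img"][:,:,::-1])
E
```

```text
time_s: 4.83
ee_pos: [0.4762, 0.0508, 0.2005]
ee_rot: [180.0, 0.0, 93.8]
ft_force: [0.2, -0.6, -1.1]
opening: 0.081
finger_force: 58.4
4.8333 [0.4762196  0.05077026 0.20053203] [1.79997905e+02 3.44909876e-03 9.38434599e+01] [ 16.4188518   15.12744034 -34.4344733  116.08505393  10.82136341
  51.84479304 -19.97054591]
```

View pics/w3.png

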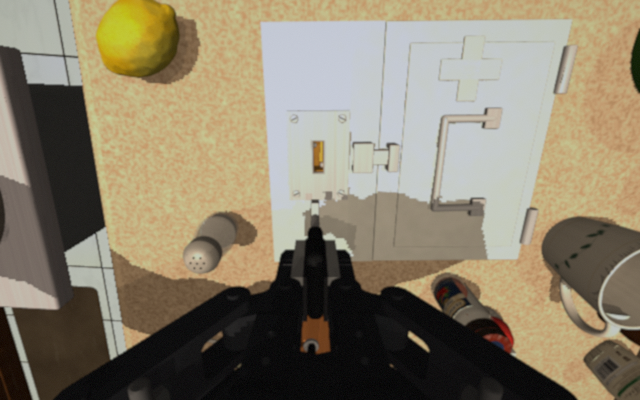

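The slot is at (318,156), with its long axis vertical in the image. The key shank and bit show at (315,200–230). I'll measure the slot, the plate and the key's lateral offset.

```bash
python3 - <<'E'
from h import *
z=dict(np.load("pics/w3.npz"));pose=(z["p"],z["e"]);im=z["img"]
# slot: yellow/dark vs white plate
g=im[125:190,296:342].astype(int)
m=((g.max(2)-g.min(2)>45)|(g.max(2)<110)).astype(np.uint8)
n,l,st,ce=cv2.connectedComponentsWithStats(m)
i=1+np.argmax(st[1:,4]);ys,xs=np.where(l==i);print(st[i],ce[i])
w=ray(z,np.c_[xs+296,ys+125],.085,pose)[:,:2]
r=cv2.minAreaRect((w*1000).astype(np.float32));print("slot",np.round(r[0],1),r[1:],np.round(cv2.boxPoints(r),1).tolist())
v=np.linalg.eigh(np.cov(w.T))[1][:,1];v*=np.sign(v[1]);print("slot yaw",np.degrees(np.arctan2(-v[0],v[1])))
# plate and chest edges
P=ray(z,[[287,111],[351,111],[349,199],[288,199]],.085,pose);print("plate",P.round(4).tolist(),P.mean(0))
C=ray(z,[[262,23],[273,258],[571,19],[519,260]],.08,pose);print("chest",C.round(4).tolist())
for a,b in((1,0),(3,2)):
    d=C[a]-C[b];print(np.degrees(np.arctan2(d[0],-d[1])))
# predicted projection of key points
Rm,o=cam(z,pose);K=z["K"]
def proj(p): q=(p-o)@Rm; return (K@(q/q[2]))[:2]
yk=np.radians(pose[1][2]-90);ky=np.array([-np.sin(yk),np.cos(yk),0])
tip=np.array(pose[0])-[0,0,.0796]
for n_,p in dict(tip=tip,bitL=tip+ky*.011,bitR=tip-ky*.011,bitLtop=tip+ky*.011+[0,0,.012],collar=tip+[0,0,.058]).items(): print(n_,proj(p).round(1))
s=cv2.resize(im[105:265,270:370,::-1],None,fx=3.75,fy=3.75,interpolation=cv2.INTER_CUBIC);cv2.imwrite("pics/w3c.png",np.clip(s*1.5,0,255).astype(np.uint8))
E
```

```text
[ 17  16  11  31 282] [22.18794326 30.70212766]
slot [478.2  84.2] ((8.194282531738281, 24.871217727661133), 4.305365562438965) [[473.20001220703125, 96.30000305175781], [475.0, 71.5], [483.20001220703125, 72.0999984741211], [481.3999938964844, 96.9000015258789]]
slot yaw 1.0379766895858529
plate [[0.4515, 0.1182, 0.085], [0.5015, 0.1216, 0.085], [0.5074, 0.049, 0.085], [0.4551, 0.0455, 0.085]] [0.47884834 0.08355641 0.085     ]
chest [[0.4304, 0.179, 0.08], [0.4429, -0.0156, 0.08], [0.656, 0.1966, 0.08], [0.6738, -0.0024, 0.08]]
3.687321605293212
5.118045022601385
tip [312.7 209.7]
bitL [312.6 195.6]
bitR [312.7 223.4]
bitLtop [312.5 201. ]
collar [312.  246.8]
```

View pics/w3c.png

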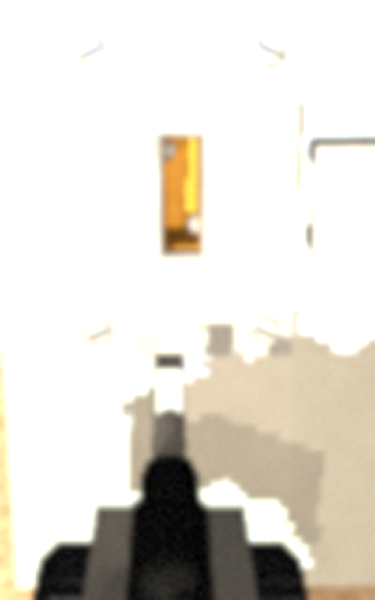

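The enlarged view puts the bit's end at about (315.3,200), where projection predicted (312.7,196). Relative to the camera the key is therefore about 2 mm off in x and -2.4 mm in y. I'll move over the slot using that relative measurement, stop just above it and look again.

```bash
python3 -m crank '[[0,0,-0.008,15,1,5,0],[0,0,-0.008,30,2,12,0],[0,0,-0.008,35.7,2.4,20,0],[0,0,-0.008,35.7,2.4,27,0],[0,0,-0.008,35.7,2.4,28,0],[0,0,-0.008,35.7,2.4,28,0]]'; python3 - <<'E'
from h import *
s=sensors.get_state();c=capture("wrist");print(s["time_s"],s["ee_pos"],s["ee_rot"])
z=dict(c);pose=(s["ee_pos"],s["ee_rot"]);im=c["img"]
np.savez("pics/w4.npz",**c,p=s["ee_pos"],e=s["ee_rot"])
Rm,o=cam(z,pose);K=z["K"]
def proj(p): q=(p-o)@Rm; return (K@(q/q[2]))[:2]
yk=np.radians(pose[1][2]-90);ky=np.array([-np.sin(yk),np.cos(yk),0])
tip=np.array(pose[0])-[0,0,.0796]
for n_,p in dict(tip=tip,bitL=tip+ky*.011,bitLtop=tip+ky*.011+[0,0,.012]).items(): print(n_,proj(p).round(1))
s_=cv2.resize(im[150:260,255:375,::-1],None,fx=5,fy=5,interpolation=cv2.INTER_CUBIC);cv2.imwrite("pics/w4c.png",s_)
E
```

```text
time_s: 5.38
ee_pos: [0.4758, 0.0847, 0.1718]
ee_rot: [-179.9, 0.0, 94.1]
ft_force: [0.2, 0.5, -0.7]
opening: 0.083
finger_force: 58.4
5.3833 [0.47575275 0.08473631 0.17176161] [-1.79896538e+02  4.62012936e-02  9.41475295e+01]
tip [312.9 209.6]
bitL [312.8 195.5]
bitLtop [312.7 201. ]
```

View pics/w4c.png

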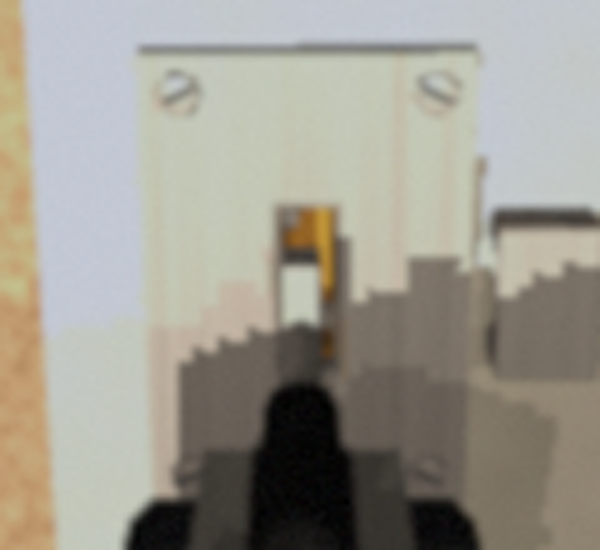

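The slot spans columns 310–323 from row 191, and the bit is centred at column 315.3 with its end at row 199.6. The key therefore needs about 1 mm more in +x. I'll work out the y offset as well.

```bash
python3 - <<'E'
from h import *
z=dict(np.load("pics/w4.npz"));pose=(z["p"],z["e"])
print("slot top/bottom",ray(z,[[316.7,191.4],[316.7,224]],.085,pose).round(4))
print("plate top ",ray(z,[[283,159.5],[350,159.5]],.085,pose).round(4))
for h in(.0922,.0935): print("bit end",ray(z,[[315.3,199.6]],h,pose).round(4),"bit top",ray(z,[[315.3,202.4]],h+.012,pose).round(4))
E
```

```text
slot top/bottom [[0.4777 0.0968 0.085 ]
 [0.4797 0.0703 0.085 ]]
plate top  [[0.4515 0.1193 0.085 ]
 [0.5    0.1228 0.085 ]]
bit end [[0.477  0.0927 0.0922]] bit top [[0.4768 0.0948 0.1042]]
bit end [[0.4769 0.0932 0.0935]] bit top [[0.4768 0.0953 0.1055]]
```

```bash
python3 -m crank '[[0,0,0,0.4,0.5,0,0],[0,0,0,0.8,1.0,2,0],[0,0,0,0.8,1.0,4,0],[0,0,0,0.8,1.0,6,0],[0,0,0,0.8,1.0,7.5,0],[0,0,0,0.8,1.0,8.5,0],[0,0,0,0.8,1.0,9,0],[0,0,0,0.8,1.0,9,0]]'
```

```text
time_s: 6.1
ee_pos: [0.477, 0.0872, 0.1634]
ee_rot: [-180.0, 0.0, 94.2]
ft_force: [0.1, -0.2, -0.2]
opening: 0.083
finger_force: 58.4
```

```bash
python3 -m crank '[[0,0,0,-0.8,0,0,0],[0,0,0,-1.5,0,0,0],[0,0,0,-1.5,0,1,0],[0,0,0,-1.5,0,2,0],[0,0,0,-1.5,0,2.5,0],[0,0,0,-1.5,0,2.5,0]]'
```

```text
time_s: 6.6
ee_pos: [0.4771, 0.0857, 0.1609]
ee_rot: [-180.0, -0.0, 94.2]
ft_force: [-0.6, -0.1, -0.0]
opening: 0.085
finger_force: 58.4
```

```bash
python3 -m crank '[[0,0,0,0,0,1,0],[0,0,0,0,0,2,0],[0,0,0,0,0,3,0],[0,0,0,0,0,3,0]]'
```

```text
time_s: 6.93
ee_pos: [0.4771, 0.0856, 0.1578]
ee_rot: [-180.0, 0.0, 94.2]
ft_force: [0.3, -0.6, -0.5]
opening: 0.079
finger_force: 58.4
```

```bash
python3 -m crank '[[0,0,0,0,0,1,0],[0,0,0,0,0,2,0],[0,0,0,0,0,3,0],[0,0,0,0,0,4,0],[0,0,0,0,0,4,0]]'
```

```text
time_s: 7.35
ee_pos: [0.4771, 0.0856, 0.1538]
ee_rot: [-180.0, 0.0, 94.2]
ft_force: [-0.1, 0.4, -0.1]
opening: 0.086
finger_force: 58.4
```

```bash
python3 -m crank '[[0,0,0,0,0,0.7,0],[0,0,0,0,0,1.4,0],[0,0,0,0,0,2,0],[0,0,0,0,0,2,0]]'
```

```text
time_s: 7.68
ee_pos: [0.4771, 0.0859, 0.1522]
ee_rot: [-180.0, -0.0, 94.2]
ft_force: [-1.2, 0.7, 1.7]
opening: 0.08
finger_force: 58.9
```

```bash
python3 -m crank '[[0,0,0,0,0,0.4,0],[0,0,0,0,0,0.8,0],[0,0,0,0,0,0.8,0]]'
```

```text
time_s: 7.93
ee_pos: [0.4771, 0.086, 0.1516]
ee_rot: [-180.0, -0.0, 94.2]
ft_force: [-2.7, 0.7, 6.6]
opening: 0.086
finger_force: 59.6
```

```bash
python3 -m crank '[[0,0,0.04,0,0,0.2,0],[0,0,0.08,0,0,0.4,0],[0,0,0.11,0,0,0.4,0],[0,0,0.11,0,0,0.4,0]]'
```

```text
time_s: 8.27
ee_pos: [0.477, 0.0859, 0.1507]
ee_rot: [-180.0, -0.0, 87.9]
ft_force: [-2.5, 1.6, 1.2]
opening: 0.084
finger_force: 58.7
```

```bash
python3 -m crank '[[0,0,0,0,0,0.5,0],[0,0,0,0,0,1,0],[0,0,0,0,0,1.5,0],[0,0,0,0,0,1.5,0]]'
```

```text
time_s: 8.6
ee_pos: [0.477, 0.0856, 0.1491]
ee_rot: [-180.0, 0.0, 88.0]
ft_force: [-1.7, 0.3, 0.6]
opening: 0.087
finger_force: 58.5
```

```bash
python3 -m crank '[[0,0,0,0,0,0.5,0],[0,0,0,0,0,1,0],[0,0,0,0,0,1.5,0],[0,0,0,0,0,2,0],[0,0,0,0,0,2,0]]'
```

```text
time_s: 9.02
ee_pos: [0.477, 0.0855, 0.1471]
ee_rot: [-180.0, 0.0, 87.9]
ft_force: [-1.1, 0.0, -0.8]
opening: 0.082
finger_force: 58.5
```

```bash
python3 -m crank '[[0,0,0,0,0,0.5,0],[0,0,0,0,0,1,0],[0,0,0,0,0,1.5,0],[0,0,0,0,0,1.5,0]]'
```

```text
time_s: 9.35
ee_pos: [0.477, 0.0855, 0.1455]
ee_rot: [-180.0, 0.0, 87.9]
ft_force: [-1.6, 1.4, -2.4]
opening: 0.084
finger_force: 58.3
```

```bash
python3 -m crank '[[0,0,-0.03,0,0,0.6,0],[0,0,-0.06,0,0,1.2,0],[0,0,-0.06,0,0,1.8,0],[0,0,-0.06,0,0,2.4,0],[0,0,-0.06,0,0,3,0],[0,0,-0.06,0,0,3,0]]'
```

```text
time_s: 9.85
ee_pos: [0.477, 0.0857, 0.1426]
ee_rot: [-180.0, -0.0, 91.3]
ft_force: [-3.1, -0.3, -2.6]
opening: 0.081
finger_force: 58.7
```

```bash
python3 -m crank '[[0,0,0,0,0,0.6,0],[0,0,0,0,0,1.1,0],[0,0,0,0,0,1.1,0]]'
```

```text
time_s: 10.1
ee_pos: [0.4771, 0.0858, 0.1414]
ee_rot: [-180.0, -0.0, 91.4]
ft_force: [-1.6, 0.8, -3.9]
opening: 0.086
finger_force: 58.4
```

```bash
python3 -m crank '[[0,0,0,0,0,0.5,0],[0,0,0,0,0,1,0],[0,0,0,0,0,1,0]]'; python3 -m crank '[[0,0,0,0,0,0.5,0],[0,0,0,0,0,0.8,0],[0,0,0,0,0,0.8,0]]'
```

```text
time_s: 10.35
ee_pos: [0.4772, 0.0857, 0.1404]
ee_rot: [180.0, -0.0, 91.4]
ft_force: [-1.2, 0.1, -3.7]
opening: 0.084
finger_force: 58.3
time_s: 10.6
ee_pos: [0.4774, 0.0857, 0.14]
ee_rot: [180.0, 0.0, 91.4]
ft_force: [-2.1, -0.1, -2.6]
opening: 0.079
finger_force: 58.8
```

```bash
python3 -m crank '[[0,0,0,0,0,-1,0],[0,0,0,0,0,-2,0],[0,0,0,0,0,-2,0]]' 90; python3 -m crank '[[0,0,0.05,0,0,0,0],[0,0,0.1,0,0,0,0],[0,0,0.15,0,0,0,0],[0,0,0.2,0,0,0,0],[0,0,0.25,0,0,0,0],[0,0,0.25,0,0,0,0]]'; python3 -c "
from h import *
s=sensors.get_state();print(s['moment'],s['joint_positions'])"
```

```text
time_s: 10.85
ee_pos: [0.477, 0.0856, 0.142]
ee_rot: [-180.0, 0.0, 91.4]
ft_force: [-2.7, -0.1, -0.5]
opening: 0.077
finger_force: 88.7
time_s: 11.35
ee_pos: [0.4771, 0.0856, 0.1421]
ee_rot: [180.0, 0.0, 77.0]
ft_force: [-2.2, -0.0, -1.2]
opening: 0.08
finger_force: 88.4
[-0.05419278  0.62833477 -0.02880809] [  7.6831159   20.05710103 -29.87703839 118.54032349  14.07030616
  44.77572872 -43.79205825]
```

```bash
python3 -m crank '[[0,0,0.06,0,0,0,0],[0,0,0.12,0,0,0,0],[0,0,0.18,0,0,0,0],[0,0,0.24,0,0,0,0],[0,0,0.3,0,0,0,0],[0,0,0.36,0,0,0,0],[0,0,0.4,0,0,0,0],[0,0,0.4,0,0,0,0]]'; python3 -c "
from h import *
s=sensors.get_state();print(s['moment'],s['joint_positions'])"
```

```text
time_s: 12.02
ee_pos: [0.4774, 0.0855, 0.1422]
ee_rot: [180.0, 0.0, 54.1]
ft_force: [-1.1, -1.2, -1.9]
opening: 0.076
finger_force: 88.5
[-0.23825977  0.44603247  0.03536752] [  3.68709558  19.31761743 -25.05732421 118.77743629  11.6448139
  44.18015575 -64.37525154]
```

```bash
python3 -m crank '[[0,0,0.06,0,0,0.2,0],[0,0,0.12,0,0,0.3,0],[0,0,0.18,0,0,0.3,0],[0,0,0.24,0,0,0.3,0],[0,0,0.3,0,0,0.3,0],[0,0,0.36,0,0,0.3,0],[0,0,0.42,0,0,0.3,0],[0,0,0.48,0,0,0.3,0],[0,0,0.5,0,0,0.3,0],[0,0,0.5,0,0,0.3,0]]'; python3 -c "
from h import *
s=sensors.get_state();print(s['moment'],s['joint_positions'])"
```

```text
time_s: 12.85
ee_pos: [0.4776, 0.0853, 0.142]
ee_rot: [179.9, -0.0, 25.6]
ft_force: [-1.8, -3.1, 1.7]
opening: 0.082
finger_force: 89.1
[-0.80820597  0.49856792  0.04961951] [ -1.28532966  18.60413037 -19.11916923 119.09547997   8.79404931
  43.56657685 -90.28577449]
```

```bash
python3 -m crank '[[0,0,0.06,0,0,0,0],[0,0,0.12,0,0,0,0],[0,0,0.18,0,0,0,0],[0,0,0.24,0,0,0,0],[0,0,0.3,0,0,0,0],[0,0,0.36,0,0,0,0],[0,0,0.42,0,0,0,0],[0,0,0.47,0,0,0,0],[0,0,0.47,0,0,0,0],[0,0,0.47,0,0,0,0]]'; python3 - <<'E'
from h import *
s=sensors.get_state();print(s['moment'],s['joint_positions'])
c=capture("wrist");t=capture("top")
a=cv2.resize(c["img"][:,:,::-1],(560,350));b=cv2.resize(t["img"][205:265,225:315,::-1],None,fx=4,fy=4,interpolation=cv2.INTER_CUBIC)
o=np.zeros((600,560,3),np.uint8);o[:350]=a;o[350:590,:360]=b
cv2.imwrite("pics/w5.png",o)
E
```

```text
time_s: 13.68
ee_pos: [0.4777, 0.0851, 0.142]
ee_rot: [180.0, -0.1, -1.3]
ft_force: [-1.3, -5.7, 4.7]
opening: 0.079
finger_force: 89.3
[-1.31723419  0.41475203  0.08856624] [  -5.92673126   18.09469061  -13.61465458  119.39924245    6.2280678
   43.12003585 -114.72259849]
```

View pics/w5.png

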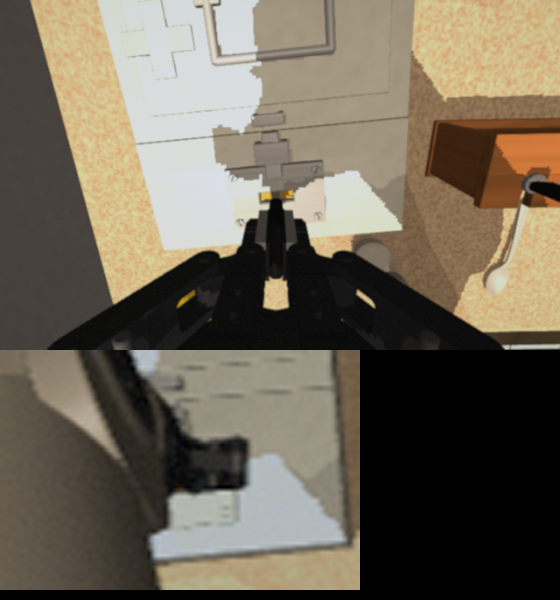

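The rear staple at (268,118) and the bolt tip at (268,135) now have a gap between them, so the bolt is drawn. The spring moment of about 0.09 N·m fits a quarter turn. I'll add a small margin, ease the side load and settle.

```bash
python3 -m crank '[[0,0,0.02,0,0.3,0,0],[0,0,0.03,0,0.5,0,0],[0,0,0.03,0,0.5,0,0],[0,0,0.03,0,0.5,0,0],[0,0,0.03,0,0.5,0,0],[0,0,0.03,0,0.5,0,0],[0,0,0.03,0,0.5,0,0],[0,0,0.03,0,0.5,0,0]]'; python3 -c "
from h import *
s=sensors.get_state();print(s['moment'],s['dq'].round(2))"
```

```text
time_s: 14.45
ee_pos: [0.4777, 0.085, 0.142]
ee_rot: [180.0, -0.1, -3.1]
ft_force: [-1.4, -5.2, 5.4]
opening: 0.078
finger_force: 89.4
[-1.26300991  0.30465776  0.06342368] [-0.    0.11  0.06 -0.09  0.03  0.01 -0.07]
```

```bash
python3 -c "
from bench import job
print(job.sign_off())"
```

```text
the job is handed in; nothing more can be done
None
```

The double-bit key is fully in the chest lock, turned about a quarter clockwise and still gripped with the bolt drawn back (seen on camera; the lock's angle was worked out from the wrist, not measured), with no reading above about 7 N; the job is handed in, but no verdict came back.

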